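Stamp the cap of a sample tube on the inclined spring stamp

TASK

Mark the cap of the blue-capped tube that lies loose on the bench: draw the stamp's striker back by its black handle until the sear catches and let go, then lay the tube, without dropping it in or letting it roll away across the bench, along the two sloping V saddles with its foot down at the steel stop and its cap up towards the striker, and let go of it. Then press the red trip pad so that the striker fires onto the cap and drives the tube home against the stop. Do not shift or knock over the other loose things.

Things in the scene. Friction and masses are not known exactly. Their poses are not given: they have to be found in the camera images.
- tube: Loose sample tube lying on its side, free to roll: a plain rigid cylinder 120 mm long, 32 mm in diameter, 55 to 110 g, white with a yellow band near its foot and a blue cap (28 mm long, same diameter). Origin at its middle on its axis; x axis runs along it towards the cap. Four bystanders up to 130 mm tall stand close around it (about 15 mm beyond its ends, 60 mm from its sides).
- tube_cap (a point): Centre of the end face of the tube's blue cap, 60 mm from the tube's middle.
- tube_foot (a point): Centre of the end face of the tube's foot (the end without cap), 60 mm from the tube's middle.
- stamp: The bench stamp: a fixed grey base plate (300 x 130 x 12 mm) carrying a blue bed (85 mm wide) that slopes up at 25 degrees, away from the robot. Origin on the bench below the middle of a tube that lies home; x points level, towards the uphill end; z up.
- cradle: The stamp's sloping bed (fixed to it). Origin = where the tube's middle is when home (foot on the stop), 100 mm above the bench. x axis = uphill along the slope, 25 degrees above level: the tube's line when home and the striker's line; z square to the bed, up; y level. In this frame the blue bed surface is at z = -45 mm.
- foot_stop (a point): Centre of the contact face of the steel stop plate, at x = -60 mm in the cradle's frame. The plate is 60 mm wide and reaches 8 mm above the tube's axis (square to the bed).
- saddle_low (a point): Where the tube's axis passes over the lower white V saddle, at x = -47 mm in the cradle's frame. Each saddle is 18 mm long, a 90 degree V open upward, about 50 mm wide, its edges about level with the tube's axis. Between the saddles (x = -38 to +38 mm) the space beside the tube and to 28 mm below it is free for fingers.
- saddle_high (a point): The same for the upper saddle, at x = +47 mm. Beyond it stand two aluminium striker guides 44 mm wide, at x = 102 to 116 and 175 to 189 mm, tops 19 mm above the tube's axis.
- striker (a joint): Striker's travel (m): 0 = forward (nose 10 mm inside the tube's place, so the tube cannot lie home); grows uphill. Drawn past 0.036 (end stop 0.046) the sear snaps in and holds it at 0.034 to 0.035. A spring pulls it downhill: 7 N at 0, 13 N at 0.04. Fired on a tube lying home it stops at about 0.010 and keeps pressing the cap.
- striker_handle (a point): Middle of the striker's black handle: a round upright grip 22 mm in diameter, 34 mm tall, on a 12 mm stem, its axis (z) square to the bed, leaning 25 degrees from vertical; x points uphill along the travel. At (126 mm + travel, 0, 47 mm) in the cradle's frame; nothing within 25 mm of it but its stem.
- striker_nose (a point): Centre of the face of the striker's brass nose (24 mm in diameter), at (50 mm + travel, 0, 0) in the cradle's frame.
- sear (a joint): Travel of the red trip pad and its sear (m): 0 = up, pressed down square to the bed it goes to 0.011. The cocked striker is let go at 0.006 to 0.007. Sprung: about 2 N at 0, 4 N at 0.007, plus up to 2 N of rubbing when the striker is cocked.
- sear_pad (a point): Centre of the top of the red round trip pad (32 mm in diameter, 8 mm thick), on the side of the bed that is its -y side, at (145, -55, +6 mm) in the cradle's frame when up. Pressing moves it along the cradle's -z.
- reagent_bottle: Bystander: white plastic bottle with orange cap, 56 mm in diameter, 125 mm tall, loose. Origin at the centre of its underside.
- jar: Bystander: amber jar with metal lid, 68 mm in diameter, 85 mm tall, loose. Origin at the centre of its underside.
- tip_box: Bystander: small green pipette tip box with clear lid, 60 x 42 x 57 mm, loose. Origin at the centre of its underside.
- timer: Bystander: grey bench timer, 34 x 62 x 58 mm, loose. Origin at the centre of its underside.
- tube_rack: Bystander: blue rack of small capped tubes, 55 x 130 x 60 mm, loose, towards the back. Origin at the centre of its underside.
- beaker: Bystander: empty glass beaker, 80 mm in diameter, 100 mm tall, loose, to the left of the stamp. Origin at the centre of its underside.
Not all that is in view belongs to the job. Leave any green or pink look-alike of the tube alone.

How it is judged:
By the outcome, as a careful person would: the job done as asked, in the order asked, and still so for the second after the job is handed in, with the robot touching nothing.
It also fails if it takes over 61 s, if anything falls off the work surface, if the arm or the gripper's body presses on something with over 40 N, if the wrist force passes 120 N, or if a joint passes its speed limit or range.

ROBOT

A 6-joint arm with a two-finger parallel gripper is mounted at the origin on the work surface. World frame = base frame: x ahead of the robot, y to its left, z up, the work surface at z = 0. Lengths are in m, angles in rad, forces in N, time in s.
With the tool pointing down it reaches from about 0.275 to 1 m from the base axis. Payload 8.4 kg.
Tool frame: the origin (TCP) lies midway between the tips of the shut fingers; the grasp point (between the pads) lies 19 mm behind it; z points along the fingers, y is the direction in which the jaws open and shut (so a half turn about z gives the same grasp; the last joint's range is limited). The gripper opens to 85 mm and grips with 20 to 120 N. Pads are 22 mm wide; open, the fingers measure 114 mm over their backs; the gripper's body (76 mm by 85 mm) begins 54 mm behind the grasp point. The pads swing forward as they close: fully open they stand 13 mm farther back than shut.
Start: joints at [-1.112, 0.353, 1.633, -0, 1.155, -0.002], TCP at [0.278, -0.56, 0.231] pointing down, gripper open.
Joint ranges: [-2.63, 2.63], [-0.92, 2.1], [0.06, 2.66], [-1.3, 4.44], [0, 2.69], [-3.02, 3.02]. Speed limits (rad/s): [2.22, 2.22, 2.79, 3.14, 3.14, 3.14].

INTERFACE

Orientations are given as a rotation vector (axis times angle).
In Python, from rig import arm gives the robot as it stands. Calls block until the motion is done:
- arm.reach(position, orientation): joint-space move of the TCP to a pose.
- arm.movel(position, attitude=None, speed=0.15, guard=None): straight line of the TCP; attitude=None keeps the orientation; speed is the mean speed in m/s. With guard (N) it stops when the force on the tool has changed by that much, and returns True; else False.
- arm.move_j(angles): joint-space move.
- arm.gripper_open() and arm.close(squeeze=None): open the fingers fully, or close them until they stop; squeeze is the grip in N (None keeps the last).
- arm.hold(seconds).
- arm.inverse_kinematics(position, orientation): joint angles nearest the present ones, or None.
- arm.get_obs(): the state.
- arm.get_image(name): name is "scene" or "top" or "wrist"; returns a dict with "image" (384x512x3 uint8, red, green, blue), "fx", "fy", "cx", "cy" (pixels), "view" (4x4, takes a point from world to camera coordinates). Camera axes: x right, y up, looking along -z (the intrinsics and any distortion apply to the point x, -y, -z); pixel columns grow to the right and rows downward; lengths in m; the calibration is good to about 2 mm. A picture is of the moment at which its call begins. There is no depth.
A pose or a line that the arm cannot do raises arm.PlanningError and nothing moves.
- arm.hand_in(): hands the job in, once; it reports no verdict.
The state is a dict: "time": time; "joints": joint angles; "qd": joint speeds; "effort": joint torques, N m; "tool_pos": TCP position; "eef_rot": TCP orientation; "force": force on the tool from outside, world axes, zero at the start; "wrist_torque": the same for the moment, N m; "gripper_width": finger opening in m.
Only numpy, scipy, OpenCV 4.12 (cv2) and the standard library are available. Lean on these libraries where they do the work, as an engineer would, in place of code of your own. Each camera call takes 0.05 s, during which the arm holds its last target.

## Working session

There is one attempt and no reset: what is moved stays moved. The work goes in short steps, each a Python script; the robot and the scene stay as the last script left them, time stands still between calls to the robot, and variables do not carry over. Pictures are saved under pics/ and viewed, and the job is handed in when it is done.

```bash
ls; mkdir -p pics; python3 - <<'E'
from rig import arm
import cv2
o=arm.get_obs();print(o)
for n in ["scene","top","wrist"]:
    d=arm.get_image(n);cv2.imwrite(f"pics/{n}0.png",d["image"][:,:,::-1])
    print(n,{k:(v.tolist() if hasattr(v,'tolist') else v) for k,v in d.items() if k!="image"})
E
```

```text
pics
{'time': 0.0, 'joints': array([-1.11243808e+00,  3.53610804e-01,  1.63413778e+00, -6.26917887e-06,
        1.15518271e+00, -2.39895622e-03]), 'qd': array([ 7.60803367e-04,  7.94575702e-04,  5.64927788e-04, -8.39582738e-04,
       -9.53014855e-05,  7.33606324e-05]), 'effort': array([ 4.17304967e-03, -6.05240965e+01, -3.42065227e+01,  4.14094284e-04,
        9.32064140e-03, -2.96736425e-05]), 'tool_pos': array([ 0.27768238, -0.55940158,  0.23058344]), 'eef_rot': array([-3.05732259e+00, -7.17076953e-01,  4.83808208e-04]), 'force': array([-0.81479307, -0.49718344, -0.78493311]), 'wrist_torque': array([-0.00526351, -0.02480722, -0.00095145]), 'gripper_width': 0.08556131485790833}
scene {'fx': 371.62126326209335, 'fy': 371.62126326209335, 'cx': 260.45707723758335, 'cy': 190.22351314913058, 'view': [[-0.021357473314645076, 0.9997687396105985, 0.0025150807242073116, 0.022623667469402756], [-0.7332134117113412, -0.0173732967191034, 0.6797766261410622, 0.3082627321501169], [0.6796631159774889, 0.012674220234201687, 0.7334148982133001, -1.7618590899811337], [0.0, 0.0, 0.0, 1.0]]}
top {'fx': 404.82214463047166, 'fy': 404.82214463047166, 'cx': 254.48552746920845, 'cy': 192.17509863952554, 'view': [[-0.02093792390590955, -0.9996897520329033, 0.013490849598990318, -0.0368823854676654], [0.9944687247855922, -0.019435625081172955, 0.10321924191264795, -0.5552224567761566], [-0.10292501525784681, 0.015577424629774789, 0.9945671345243999, -1.6115218382194507], [0.0, 0.0, 0.0, 1.0]]}
wrist {'fx': 337.92365516232616, 'fy': 337.92365516232616, 'cx': 253.21562823472507, 'cy': 197.19487833984363, 'view': [[0.44486677501818084, -0.8955963417028877, -0.0008632573948252185, -0.6252810372447981], [0.8643253601038811, 0.4295857241010475, -0.26152968766447304, 0.034749870118502064], [0.23459587457204217, 0.1155997334641615, 0.965195046224749, -0.37815007122035127], [0.0, 0.0, 0.0, 1.0]]}
```

View pics/scene0.png

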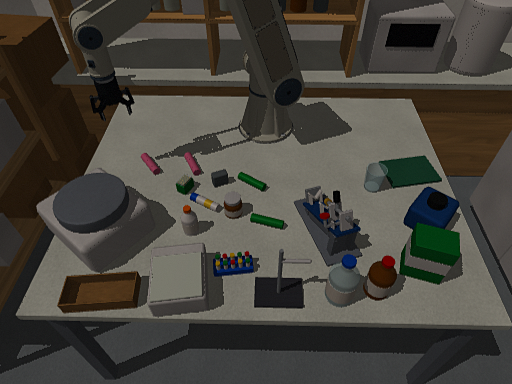

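View pics/top0.png

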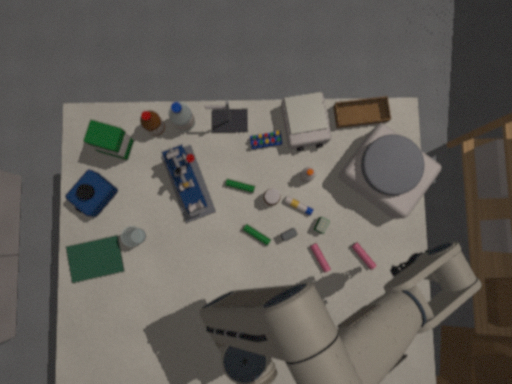

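View pics/wrist0.png

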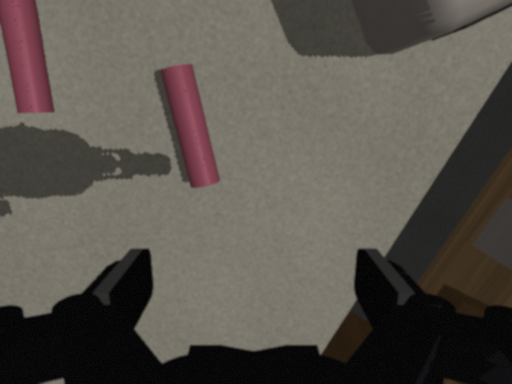

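```bash
python3 - <<'E'
import cv2,numpy as np
s=cv2.imread("pics/scene0.png");t=cv2.imread("pics/top0.png")
a=cv2.resize(t[150:250,150:350],None,fx=4,fy=4,interpolation=cv2.INTER_CUBIC);cv2.imwrite("pics/topc.png",a)
a=cv2.resize(s[140:270,130:380],None,fx=3.2,fy=3.2,interpolation=cv2.INTER_CUBIC);cv2.imwrite("pics/scenec.png",a)
E
```

```text
(no output)
```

View pics/topc.png

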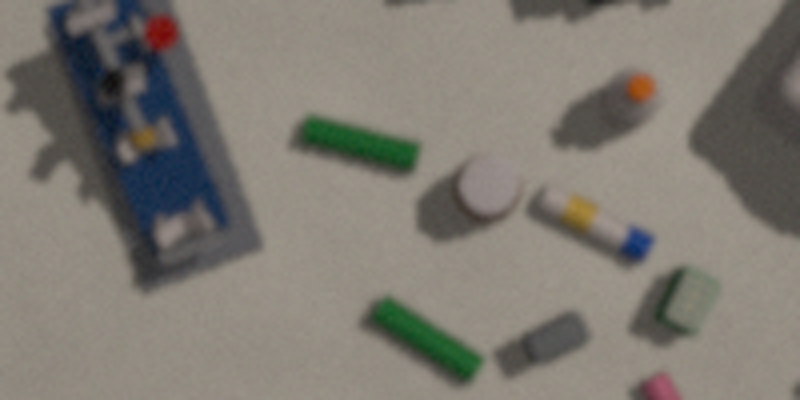

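View pics/scenec.png

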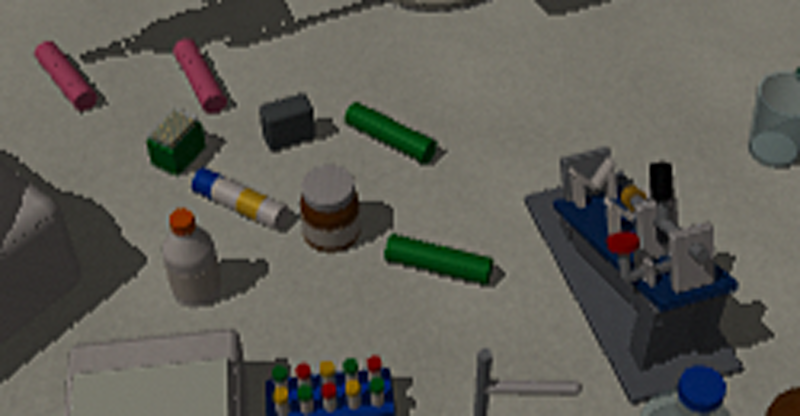

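```bash
cat > h.py <<'E'
import numpy as np,cv2
from scipy.spatial.transform import Rotation as R
def proj(d,p):
    V=np.array(d["view"]);c=V[:3,:3]@np.asarray(p)+V[:3,3]
    return np.array([d["fx"]*c[0]/-c[2]+d["cx"], d["fy"]*(-c[1])/-c[2]+d["cy"]])
def ray(d,uv):
    V=np.array(d["view"]);u,v=uv
    c=np.array([(u-d["cx"])/d["fx"],-(v-d["cy"])/d["fy"],-1.])
    w=V[:3,:3].T@c; o=-V[:3,:3].T@V[:3,3]
    return o,w/np.linalg.norm(w)
def onz(d,uv,z):
    o,w=ray(d,uv);return o+w*(z-o[2])/w[2]
def tri(obs):
    A=np.zeros((3,3));b=np.zeros(3)
    for d,uv in obs:
        o,w=ray(d,uv);P=np.eye(3)-np.outer(w,w);A+=P;b+=P@o
    return np.linalg.solve(A,b)
def blobs(img,lo,hi,amin=8):
    hsv=cv2.cvtColor(img,cv2.COLOR_RGB2HSV);m=cv2.inRange(hsv,np.array(lo),np.array(hi))
    n,l,s,c=cv2.connectedComponentsWithStats(m)
    return sorted([(int(s[i,4]),c[i].round(1).tolist(),s[i,:4].tolist()) for i in range(1,n) if s[i,4]>=amin],reverse=True),m
C25,S25=np.cos(np.radians(25)),np.sin(np.radians(25))
def cr2w(o,yaw,p):
    """o: stamp origin xy, cradle point p(m) -> world"""
    M=R.from_euler('z',yaw).as_matrix()@R.from_euler('y',-25,degrees=True).as_matrix()
    return np.array([o[0],o[1],0.1])+M@np.asarray(p)
E
python3 - <<'E'
from h import *
from rig import arm
import pickle
for n in["scene","top"]:
    d=arm.get_image(n);pickle.dump(d,open(f"{n}.pkl","wb"))
    im=d["image"]
    for nm,lo,hi in [("red",(0,190,70),(4,255,255)),("red2",(174,190,70),(180,255,255)),("orange",(5,190,110),(14,255,255)),("yellow",(18,120,90),(32,255,255)),("blue",(108,150,60),(125,255,255)),("black",(0,0,0),(180,255,22))]:
        print(n,nm,blobs(im,lo,hi)[0][:7])
E
```

```text
scene red [(110, [387.9, 261.1], [382, 256, 13, 12]), (45, [324.0, 215.4], [320, 213, 9, 6]), (13, [246.4, 253.2], [245, 252, 4, 4]), (13, [232.2, 261.4], [231, 260, 4, 4]), (13, [224.2, 255.4], [223, 254, 4, 4])]
scene red2 []
scene orange [(33, [185.9, 207.6], [183, 205, 7, 6])]
scene yellow [(50, [207.6, 202.6], [204, 199, 9, 9]), (17, [231.7, 254.4], [230, 253, 5, 4]), (17, [217.3, 262.7], [216, 261, 4, 5]), (15, [239.4, 260.4], [238, 259, 4, 4]), (9, [325.2, 200.1], [324, 199, 4, 4])]
scene blue [(161, [429.8, 214.8], [411, 207, 33, 19]), (155, [348.6, 260.4], [342, 254, 15, 14]), (110, [234.3, 269.1], [217, 266, 36, 7]), (45, [193.3, 196.1], [190, 192, 8, 9]), (27, [444.7, 213.3], [441, 209, 9, 11]), (16, [448.4, 202.4], [447, 198, 3, 10]), (13, [420.6, 202.1], [419, 198, 4, 10])]
scene black [(1121, [412.1, 34.9], [385, 24, 56, 23]), (863, [109.6, 95.0], [90, 71, 44, 49]), (502, [288.1, 91.7], [275, 79, 27, 26]), (411, [90.1, 38.0], [78, 27, 25, 22]), (288, [437.0, 200.7], [427, 192, 21, 18]), (92, [319.8, 5.3], [313, 0, 15, 12]), (84, [290.7, 285.8], [280, 279, 22, 14])]
top red [(49, [146.1, 115.8], [142, 112, 9, 8]), (26, [189.6, 157.8], [187, 155, 6, 6])]
top red2 []
top orange [(14, [309.4, 171.8], [308, 170, 4, 5])]
top yellow [(41, [294.2, 203.2], [291, 200, 8, 8]), (15, [185.3, 184.4], [183, 183, 5, 4]), (10, [277.0, 132.2], [276, 131, 3, 4]), (8, [266.8, 140.8], [266, 139, 3, 4]), (8, [260.0, 135.5], [259, 134, 3, 4])]
top blue [(63, [176.0, 107.2], [172, 103, 9, 9]), (35, [91.5, 206.7], [87, 201, 9, 11]), (33, [105.8, 189.6], [101, 184, 11, 12]), (30, [82.7, 203.8], [75, 200, 16, 8]), (29, [71.3, 194.9], [67, 191, 10, 8]), (20, [189.6, 175.5], [186, 173, 8, 6]), (18, [308.6, 210.8], [306, 209, 6, 5])]
top black [(17, [253.9, 337.8], [252, 336, 6, 5]), (14, [395.1, 270.1], [393, 268, 6, 5]), (11, [90.7, 193.9], [88, 191, 5, 6])]
```

```bash
python3 - <<'E'
from h import *
import pickle
s=pickle.load(open("scene.pkl","rb"));t=pickle.load(open("top.pkl","rb"))
print("pad",tri([(s,(324,215.4)),(t,(189.6,157.8))]),onz(t,(189.6,157.8),.1667),onz(s,(324,215),.1667))
# base plate corners in top crop
for q in[(145,290),(262,245),(160,5)]: print("plate",onz(t,(150+q[0]/4,150+q[1]/4),.012))
print("handle",onz(t,(150+118/4,150+80/4),.1+.126*S25+.064*C25))
print("nose",onz(t,(185.3,184.4),.13))
print("cap",onz(t,(308.6,210.8),.025),onz(s,(193.3,196.1),.02),tri([(s,(193.3,196.1)),(t,(308.6,210.8))]))
print("band",onz(t,(294.2,203.2),.025),onz(s,(207.6,202.6),.02))
print("foot",onz(t,(150+545/4,150+197/4),.016),onz(s,(130+283/3.2,140+218/3.2),.016))
for nm,q,z in [("bottle",(640,88),.125),("jar",(489,186),.085),("tipbox",(690,298),.057),("timer",(555,337),.058)]:
    print(nm,onz(t,(150+q[0]/4,150+q[1]/4),z))
E
```

```text
pad [0.67485452 0.19399493 0.16158436] [0.67390373 0.19367377 0.1667    ] [0.67741407 0.19267895 0.1667    ]
plate [0.43796079 0.23079446 0.012     ]
plate [0.48119718 0.11188551 0.012     ]
plate [0.73117227 0.21429657 0.012     ]
handle [0.62128113 0.22381295 0.2112536 ]
nose [0.57874579 0.21574454 0.13      ]
cap [ 0.47466605 -0.26574609  0.025     ] [ 0.47615332 -0.27044465  0.02      ] [ 0.47524411 -0.26866777  0.01893323]
band [ 0.50667637 -0.20830958  0.025     ] [ 0.50779154 -0.21168011  0.02      ]
foot [ 0.52414646 -0.17734573  0.016     ] [ 0.53068368 -0.16871579  0.016     ]
bottle [ 0.6181491  -0.26144753  0.125     ]
jar [ 0.53020426 -0.11635473  0.085     ]
tipbox [ 0.41756611 -0.31422542  0.057     ]
timer [ 0.38199163 -0.17923575  0.058     ]
```

```bash
cat >> h.py <<'E'
def frame(x,z):
    x=np.asarray(x,float)/np.linalg.norm(x);z=np.asarray(z,float);z=z-x*(x@z);z/=np.linalg.norm(z)
    return np.column_stack([x,np.cross(z,x),z])
def rv(M): return R.from_matrix(M).as_rotvec()
E
python3 - <<'E'
from h import *
from rig import arm
o=arm.get_obs();w=arm.get_image("wrist");V=w["view"]
T=R.from_rotvec(o["eef_rot"]).as_matrix();cam=-V[:3,:3].T@V[:3,3]
print("cam in tool",T.T@(cam-o["tool_pos"]),"look dir in tool",T.T@(-V[2,:3]),"cam right",T.T@V[0,:3])
print(T)
def show(n,p,M):
    q=arm.inverse_kinematics(p,rv(M));print(n,None if q is None else np.round(q,2));return q
tx=np.array([np.cos(np.radians(60)),np.sin(np.radians(60)),0])
show("tube view",[.50,-.226,.25],frame(tx,[0,0,-1]))
show("tube grasp",[.50,-.226,.0],frame(tx,[0,0,-1]))
o2=(.537,.198);yaw=np.radians(20)
cx,cy,cz=[cr2w(o2,yaw,e)-cr2w(o2,yaw,[0,0,0]) for e in np.eye(3)]
for sg in(1,-1):
    M=frame(sg*cx,-cz)
    show("handle",cr2w(o2,yaw,[.126,0,.028]),M)
    show("handle up",cr2w(o2,yaw,[.126,0,.18]),M)
    show("tube",cr2w(o2,yaw,[.0,0,-.019]),M)
    show("tubeup",cr2w(o2,yaw,[.0,0,.1]),M)
    show("pad",cr2w(o2,yaw,[.145,-.055,0]),M)
    M=frame(sg*cy,-cz)
    show("pad y",cr2w(o2,yaw,[.145,-.055,0]),M)
E
```

```text
cam in tool [ 0.06549573  0.00084559 -0.14287742] look dir in tool [-2.61525757e-01  4.23368395e-04  9.65196405e-01] cam right [ 2.06238068e-04  9.99999905e-01 -3.82752968e-04]
[[ 8.95688410e-01  4.44682119e-01 -2.92966355e-04]
 [ 4.44682215e-01 -8.95688224e-01  5.77445547e-04]
 [-5.62680511e-06 -6.47488212e-04 -9.99999790e-01]]
tube view [-0.43  0.22  1.78  0.    1.15  0.1 ]
tube grasp [-0.43  0.56  1.94  0.    0.64  0.1 ]
handle [ 0.35  0.31  1.91 -0.    0.48  1.57]
handle up [ 0.35  0.05  1.9  -0.    0.76  1.57]
tube [ 0.35  0.35  2.17 -0.    0.19  1.58]
tubeup [ 0.35  0.07  2.19 -0.    0.45  1.57]
pad [0.25 0.38 1.86 0.09 0.47 1.4 ]
pad y [ 0.25  0.38  1.86  0.09  0.47 -0.17]
handle [ 0.35  0.31  1.91 -0.    0.48 -1.57]
handle up [ 0.35  0.05  1.9  -0.    0.76 -1.57]
tube [ 0.35  0.35  2.17 -0.    0.19 -1.56]
tubeup [ 0.35  0.07  2.19 -0.    0.45 -1.57]
pad [ 0.25  0.38  1.86  0.09  0.47 -1.74]
pad y [0.25 0.38 1.86 0.09 0.47 2.97]
```

```bash
python3 - <<'E'
from h import *
from rig import arm
import pickle
tx=np.array([np.cos(np.radians(60)),np.sin(np.radians(60)),0])
arm.reach([.50,-.226,.22],rv(frame(tx,[0,0,-1])))
w=arm.get_image("wrist");pickle.dump(w,open("w1.pkl","wb"));cv2.imwrite("pics/w1.png",w["image"][:,:,::-1])
print(arm.get_obs()["time"])
o2=(.537,.198);yaw=np.radians(20)
cx,cy,cz=[cr2w(o2,yaw,e)-cr2w(o2,yaw,[0,0,0]) for e in np.eye(3)]
arm.reach(cr2w(o2,yaw,[.09,0,.15]),rv(frame(-cx,-cz)))
w=arm.get_image("wrist");pickle.dump(w,open("w2.pkl","wb"));cv2.imwrite("pics/w2.png",w["image"][:,:,::-1])
print(arm.get_obs()["time"])
E
```

```text
1.8333
3.475
```

View pics/w1.png

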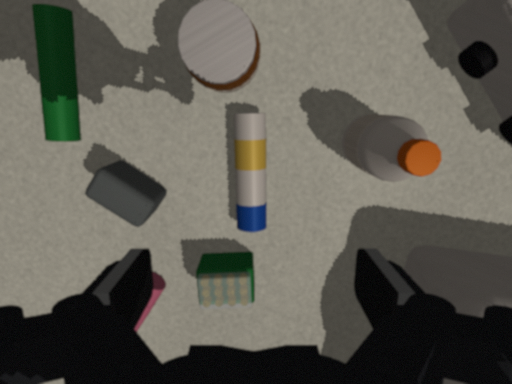

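View pics/w2.png

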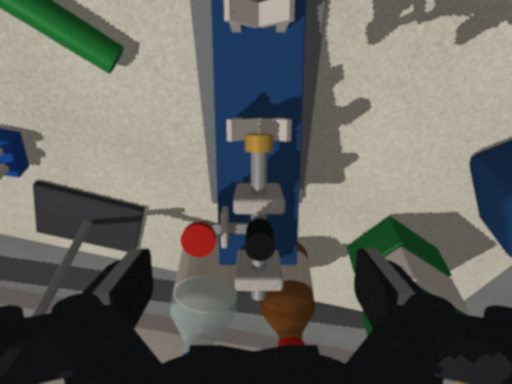

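```bash
python3 - <<'E'
from h import *
import pickle
w=pickle.load(open("w2.pkl","rb"));im=w["image"]
a=cv2.resize(im[0:300,170:330],None,fx=2,fy=2,interpolation=cv2.INTER_CUBIC)
a=np.clip(a.astype(float)*1.5,0,255).astype(np.uint8)
cv2.imwrite("pics/w2c.png",a[:,:,::-1])
b,_=blobs(im,(0,190,60),(5,255,255));print("red",b[:3])
b,_=blobs(im,(12,100,60),(32,255,255));print("brass",b[:3])
b,_=blobs(im[170:300,200:320],(0,0,0),(180,255,30));print("black+200,170",b[:3])
w=pickle.load(open("w1.pkl","rb"));im=w["image"]
b,_=blobs(im,(18,100,60),(32,255,255));print("band",b[:3])
b,_=blobs(im,(108,150,50),(125,255,255));print("cap",b[:3])
sub=im[105:170,225:280];hsv=cv2.cvtColor(sub,cv2.COLOR_RGB2HSV);print(sub[:,27].tolist()[:12]);print(sub[15].tolist())
E
```

```text
red [(861, [198.3, 239.3], [182, 223, 33, 33]), (165, [290.1, 341.2], [279, 337, 24, 10])]
brass [(1556, [283.7, 311.4], [261, 289, 48, 50]), (487, [258.2, 142.4], [245, 134, 28, 19]), (15, [460.8, 382.6], [457, 382, 9, 2])]
black+200,170 [(953, [59.6, 69.3], [46, 49, 29, 41])]
band [(923, [250.0, 154.3], [234, 139, 32, 31])]
cap [(615, [251.0, 217.9], [237, 206, 28, 25])]
[[96, 93, 84], [77, 74, 67], [73, 71, 65], [75, 72, 65], [76, 73, 66], [78, 75, 68], [79, 77, 70], [95, 91, 84], [127, 121, 112], [153, 146, 136], [163, 154, 145], [163, 154, 144]]
[[120, 117, 105], [101, 98, 89], [82, 80, 72], [75, 73, 66], [78, 75, 69], [77, 75, 68], [78, 75, 68], [77, 74, 68], [74, 71, 65], [76, 71, 67], [82, 76, 72], [89, 84, 78], [97, 91, 85], [104, 98, 92], [111, 105, 98], [117, 111, 104], [120, 114, 106], [126, 119, 111], [129, 122, 115], [133, 126, 118], [137, 129, 122], [141, 133, 125], [145, 136, 128], [148, 139, 131], [152, 143, 134], [155, 147, 138], [161, 152, 143], [164, 154, 145], [163, 155, 145], [162, 153, 143], [159, 150, 141], [156, 148, 139], [155, 146, 138], [153, 145, 137], [150, 142, 134], [150, 141, 132], [146, 137, 129], [143, 134, 127], [136, 129, 120], [131, 123, 116], [132, 127, 116], [137, 133, 121], [141, 135, 123], [141, 137, 125], [140, 136, 124], [140, 136, 124], [139, 135, 122], [141, 136, 124], [139, 135, 122], [140, 135, 123], [140, 136, 124], [142, 138, 125], [144, 139, 127], [147, 143, 130], [147, 143, 130]]
```

View pics/w2c.png

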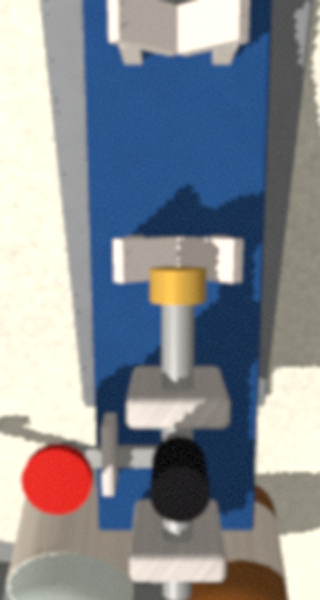

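```bash
python3 - <<'E'
from h import *
import pickle
from scipy.optimize import least_squares
w=pickle.load(open("w2.pkl","rb"));t=pickle.load(open("top.pkl","rb"));s=pickle.load(open("scene.pkl","rb"))
P=[((.145,-.055,.006),(198.3,239.3)),((.126,0,.064),(260.5,246.5)),((.05,0,.012),(259,134)),((.038,0,0),(258.75,119)),((.056,0,0),(258.75,140.7)),((-.038,0,0),(259.25,22.5))]
f=lambda q:np.concatenate([proj(w,cr2w(q[:2],q[2],p))-np.array(u) for p,u in P])
r=least_squares(f,[.537,.198,.349],x_scale=[.01,.01,.01],loss='soft_l1')
print(r.x,np.degrees(r.x[2]));print(f(r.x).reshape(-1,2).round(1))
for d,u in((t,(189.6,157.8)),(s,(324,215.4))): print(proj(d,cr2w(r.x[:2],r.x[2],(.145,-.055,.006))),u)
w1=pickle.load(open("w1.pkl","rb"))
for nm,u,z in [("foot top edge",(251,112.5),.016),("band",(250,154.3),.031),("cap",(251,217.9),.031),("capend",(251.5,231),.016)]:
    print(nm,onz(w1,u,z))
E
```

```text
[0.53222456 0.19958846 0.35009581] 20.05901230324338
[[-0.1  1.2]
 [-0.4  0.2]
 [ 0.2  0.7]
 [ 0.2  0. ]
 [ 0.2 -0.1]
 [-0.1 -3.2]]
[190.01601973 158.25450176] (189.6, 157.8)
[323.66989811 213.70304521] (324, 215.4)
foot top edge [ 0.52769058 -0.1755006   0.016     ]
band [ 0.5070171  -0.20930377  0.031     ]
cap [ 0.47474759 -0.26682288  0.031     ]
capend [ 0.46501608 -0.28449885  0.016     ]
```

```bash
cat >> h.py <<'E'
SO=np.array([.5322,.1996]);SY=.350
cx,cy,cz=[cr2w(SO,SY,e)-cr2w(SO,SY,[0,0,0]) for e in np.eye(3)]
MS=frame(-cx,-cz); RS=rv(MS)
c=lambda *p:cr2w(SO,SY,p)
def st(arm,m=""):
    o=arm.get_obs();print(m,"t",round(o["time"],2),"tcp",o["tool_pos"].round(4),"F",o["force"].round(1),"Fc",[round(float(o["force"]@a),1) for a in(cx,cy,cz)],"w",round(o["gripper_width"],4));return o
def pic(arm,n,name):
    import pickle
    d=arm.get_image(n);pickle.dump(d,open(name+".pkl","wb"));cv2.imwrite(f"pics/{name}.png",d["image"][:,:,::-1]);return d
E
python3 - <<'E'
from h import *
from rig import arm
arm.movel(c(.126,0,.10),RS,speed=.12)
st(arm,"above")
print(arm.movel(c(.126,0,.030),RS,speed=.08,guard=8))
st(arm,"down")
arm.close(60);st(arm,"closed")
pic(arm,"wrist","w3")
E
```

```text
above t 4.11 tcp [0.5995 0.2239 0.2436] F [-0.3 -1.3  0.2] Fc [-0.6, -1.1, 0.5] w 0.0851
False
down t 5.13 tcp [0.6277 0.2345 0.1809] F [0.4 0.2 0.4] Fc [0.6, 0.1, 0.2] w 0.0853
closed t 5.74 tcp [0.6274 0.2348 0.1808] F [-3.8  1.9  4.8] Fc [-0.6, 3.1, 5.5] w 0.0206
```

View pics/w3.png

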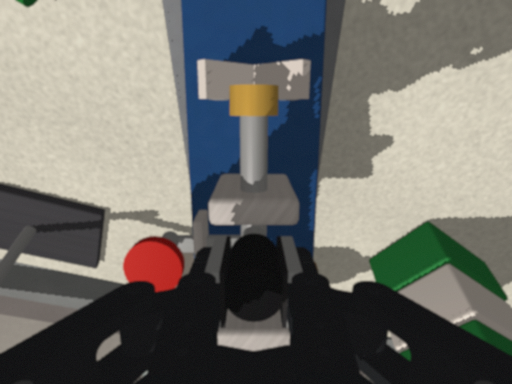

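```bash
python3 - <<'E'
from h import *
from rig import arm
p0=arm.get_obs()["tool_pos"]
arm.movel(c(.126+.025,0,.030),RS,speed=.07);st(arm,"25")
arm.movel(c(.126+.0415,0,.030),RS,speed=.05);o=st(arm,"41");print((o["tool_pos"]-p0)@cx)
arm.movel(c(.126+.036,0,.030),RS,speed=.05);st(arm,"36")
pic(arm,"wrist","w4")
E
```

```text
25 t 6.3 tcp [0.6464 0.2417 0.1901] F [-15.7  -1.8   9.9] Fc [-9.7, 3.7, 15.5] w 0.0203
41 t 6.78 tcp [0.6596 0.2465 0.1966] F [-20.2  -2.8  11.2] Fc [-13.4, 4.3, 18.6] w 0.0204
0.03774646347622591
36 t 7.04 tcp [0.6571 0.2456 0.1955] F [-7.7  0.4  6.1] Fc [-3.8, 3.0, 8.6] w 0.0206
```

View pics/w4.png

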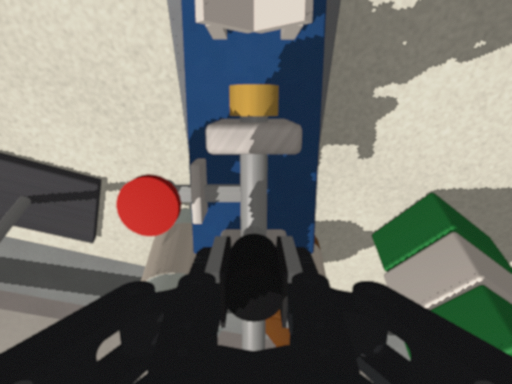

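```bash
python3 - <<'E'
from h import *
from rig import arm
b=c(.126,0,.030)
arm.movel(c(.126+.0435,0,.030),RS,speed=.05);arm.hold(.2);o=st(arm,"43");print((o["tool_pos"]-b)@cx)
arm.movel(c(.126+.0345,0,.030),RS,speed=.05);arm.hold(.2);o=st(arm,"34.5");print((o["tool_pos"]-b)@cx)
arm.movel(c(.126+.0325,0,.030),RS,speed=.05);arm.hold(.2);o=st(arm,"32.5");print((o["tool_pos"]-b)@cx)
E
```

```text
43 t 7.59 tcp [0.6612 0.2471 0.1973] F [-19.4  -3.1  10.3] Fc [-13.2, 3.7, 17.5] w 0.0204
0.03966116106337388
34.5 t 8.12 tcp [0.6571 0.2456 0.1955] F [-5.   3.4  6.4] Fc [-0.5, 4.9, 7.3] w 0.0206
0.03496432299670076
32.5 t 8.57 tcp [0.6569 0.2455 0.1955] F [2.7 7.  2.5] Fc [5.5, 5.6, 0.2] w 0.0208
0.03484408843484429
```

```bash
python3 - <<'E'
from h import *
from rig import arm
arm.movel(c(.126+.0345,0,.030),RS,speed=.05)
arm.gripper_open();st(arm,"open")
arm.movel(c(.126+.0345,0,.14),RS,speed=.15)
arm.movel(c(.09,0,.17),RS,speed=.2)
pic(arm,"wrist","w5");st(arm,"up")
a=np.radians(60.3);Mt=frame([np.cos(a),np.sin(a),0],[0,0,-1])
arm.reach([.4976,-.2277,.16],rv(Mt));st(arm)
pic(arm,"wrist","w6")
E
```

```text
open t 9.47 tcp [0.657  0.2451 0.195 ] F [ 0.2 -0.4 -0.1] Fc [0.0, -0.4, -0.1] w 0.0854
up t 10.94 tcp [0.5424 0.2033 0.2923] F [-0.6  1.   0.5] Fc [0.1, 1.2, 0.6] w 0.0853
 t 12.59 tcp [ 0.4981 -0.2273  0.16  ] F [ 0.5 -0.2 -0.1] Fc [0.3, -0.4, -0.2] w 0.085
```

View pics/w5.png

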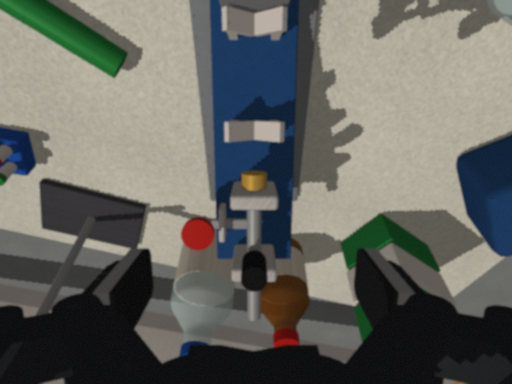

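View pics/w6.png

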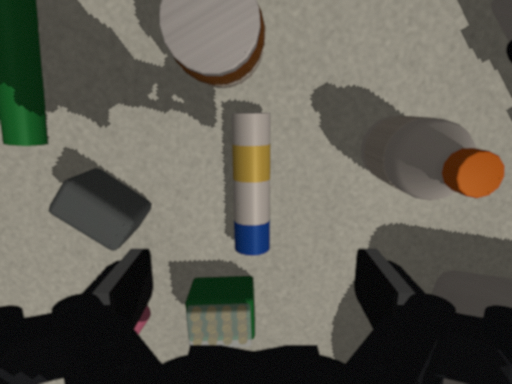

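```bash
python3 - <<'E'
from h import *
from rig import arm
import pickle
w=pickle.load(open("w6.pkl","rb"))
f=onz(w,(252,112),.018);k=onz(w,(252,254),.032);b=onz(w,(252,163),.031)
print(f,k,(f+k)/2,np.linalg.norm(f-k),np.degrees(np.arctan2(*(f-k)[1::-1])),b)
b,_=blobs(w["image"],(18,100,60),(32,255,255));print("band",b[:2],onz(w,b[0][1],.031))
b,_=blobs(w["image"],(108,150,50),(125,255,255));print("cap",b[:1],onz(w,b[0][1],.031))
E
```

```text
[ 0.52736107 -0.17486344  0.018     ] [ 0.46821051 -0.27884572  0.032     ] [ 0.49778579 -0.22685458  0.025     ] 0.12044543836246029 60.366514196295306 [ 0.50764473 -0.20956806  0.031     ]
band [(1327, [250.9, 163.1], [232, 145, 38, 37])] [ 0.50682794 -0.2091981   0.031     ]
cap [(896, [251.5, 238.7], [235, 224, 34, 30])] [ 0.47469322 -0.26658067  0.031     ]
```

```bash
python3 - <<'E'
from h import *
from rig import arm
a=np.radians(60.4);Mt=frame([np.cos(a),np.sin(a),0],[0,0,-1])
arm.movel([.4974,-.2271,.05],rv(Mt),speed=.15)
print(arm.movel([.4974,-.2271,.001],rv(Mt),speed=.08,guard=8));st(arm,"down")
arm.close(30);st(arm,"grip")
arm.movel([.4974,-.2271,.015],rv(Mt),speed=.06);st(arm,"lift")
arm.movel([.4974,-.2271,.19],rv(Mt),speed=.2);st(arm,"lift")
pic(arm,"wrist","w7")
E
```

```text
False
down t 14.28 tcp [ 0.4975 -0.2271  0.0009] F [-0.9  0.1  0.2] Fc [-0.6, 0.4, 0.6] w 0.0857
grip t 14.82 tcp [ 0.4975 -0.2272  0.0014] F [-1.1  0.6  5.2] Fc [1.4, 0.9, 5.1] w 0.0307
lift t 15.2 tcp [ 0.4978 -0.2273  0.0155] F [ 0.2  0.8 -0.7] Fc [0.2, 0.7, -0.8] w 0.0309
lift t 16.23 tcp [ 0.4966 -0.2267  0.1889] F [ 0.4  0.  -1. ] Fc [-0.1, -0.1, -1.0] w 0.0314
```

View pics/w7.png

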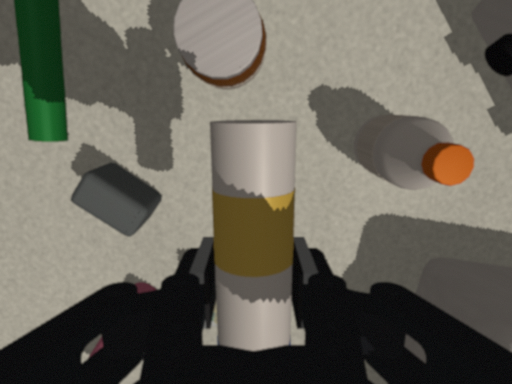

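```bash
python3 - <<'E'
from h import *
from rig import arm
import pickle
w=pickle.load(open("w7.pkl","rb"));o=arm.get_obs()
T=R.from_rotvec(o["eef_rot"]).as_matrix()
for uv in[(212,122),(296,122),(254,119),(213,200),(294,200)]:
    a,d=ray(w,uv);a=T.T@(a-o["tool_pos"]);d=T.T@d
    for z in(-.0306,-.0146): print(uv,z,(a+d*(z-a[2])/d[2]).round(4))
E
```

```text
(212, 122) -0.0306 [ 0.06   -0.0129 -0.0306]
(212, 122) -0.0146 [ 0.0593 -0.0148 -0.0146]
(296, 122) -0.0306 [ 0.06    0.0144 -0.0306]
(296, 122) -0.0146 [ 0.0593  0.0164 -0.0146]
(254, 119) -0.0306 [ 0.0609  0.0007 -0.0306]
(254, 119) -0.0146 [ 0.0603  0.0008 -0.0146]
(213, 200) -0.0306 [ 0.0336 -0.0134 -0.0306]
(213, 200) -0.0146 [ 0.0291 -0.0154 -0.0146]
(294, 200) -0.0306 [ 0.0336  0.0146 -0.0306]
(294, 200) -0.0146 [ 0.0291  0.0166 -0.0146]
```

```bash
python3 - <<'E'
from h import *
from rig import arm
arm.reach(c(.004,0,.14),RS);st(arm)
arm.movel(c(.004,0,.03),RS,speed=.12);arm.hold(.1);st(arm,"near")
pic(arm,"wrist","w8");pic(arm,"scene","s8")
E
python3 -c "
import cv2
s=cv2.imread('pics/s8.png');cv2.imwrite('pics/s8c.png',cv2.resize(s[150:270,270:390],None,fx=5,fy=5,interpolation=cv2.INTER_CUBIC))"
```

```text
t 17.78 tcp [0.4802 0.1802 0.2283] F [ 1.1 -0.5 -0.5] Fc [0.6, -0.9, -0.9] w 0.0311
near t 18.95 tcp [0.5239 0.1966 0.1297] F [-1.  -0.2 -0.4] Fc [-1.0, 0.2, 0.1] w 0.031
```

View pics/w8.png

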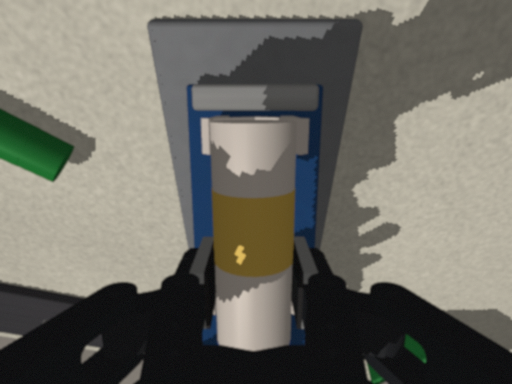

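View pics/s8c.png

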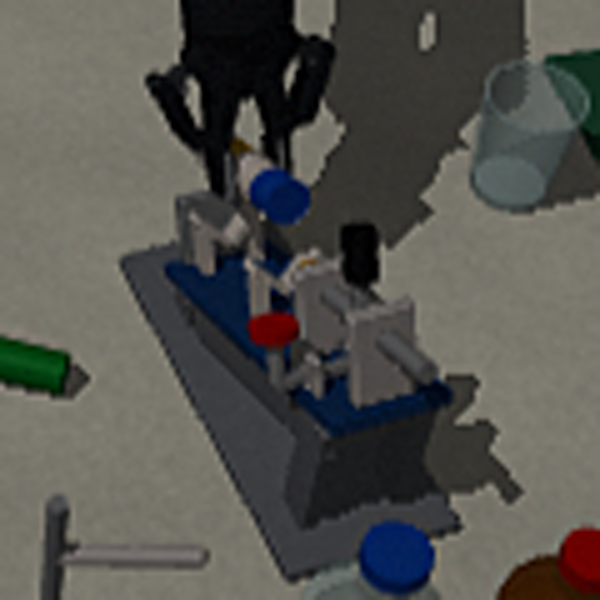

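```bash
python3 - <<'E'
from h import *
import pickle
w=pickle.load(open("w8.pkl","rb"))
for p in[(-.06,.03,.008),(-.06,-.03,.008),(-.056,.025,0),(-.038,.025,0),(-.056,-.025,0),(-.038,-.025,0),(-.056,0,.030+.0306)]: print(p,proj(w,c(*p)).round(1))
im=cv2.imread("pics/w8.png");cv2.imwrite("pics/w8c.png",cv2.resize(im[70:170,180:340],None,fx=5,fy=5,interpolation=cv2.INTER_CUBIC))
E
```

```text
(-0.06, 0.03, 0.008) [318.5 109.7]
(-0.06, -0.03, 0.008) [192.  109.6]
(-0.056, 0.025, 0) [305.1 117.7]
(-0.038, 0.025, 0) [303.7 153.6]
(-0.056, -0.025, 0) [205.2 117.7]
(-0.038, -0.025, 0) [206.5 153.6]
(-0.056, 0, 0.0606) [256.1 124.3]
```

View pics/w8c.png

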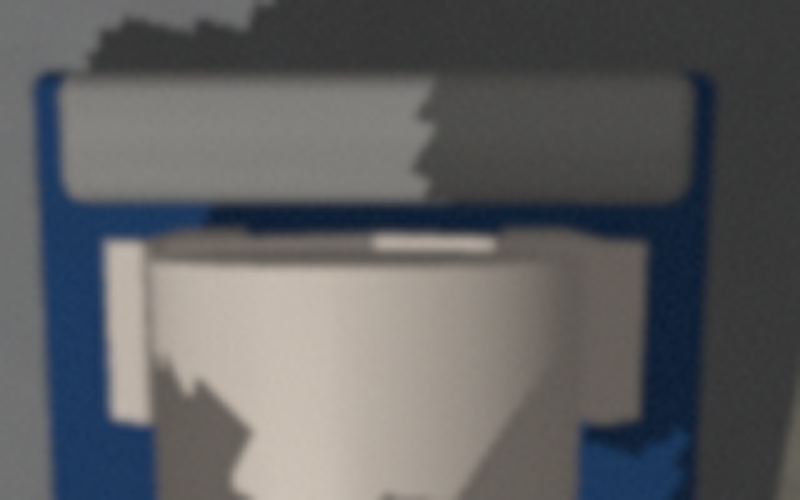

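```bash
python3 - <<'E'
from h import *
from rig import arm
print(arm.movel(c(.004,.0006,-.008),RS,speed=.06,guard=8));st(arm,"a")
print(arm.movel(c(.004,.0006,-.0165),RS,speed=.02,guard=5));o=st(arm,"b")
print(((o["tool_pos"]-c(0,0,0))@np.column_stack([cx,cy,cz])).round(4))
pic(arm,"wrist","w9")
E
```

```text
False
a t 19.83 tcp [0.5385 0.2026 0.0943] F [-1.  -0.1 -1.3] Fc [-1.4, 0.2, -0.8] w 0.0309
True
b t 20.23 tcp [0.5417 0.2037 0.0883] F [-2.3 -1.   6. ] Fc [0.3, -0.1, 6.5] w 0.0311
[ 0.0044  0.0006 -0.015 ]
```

View pics/w9.png

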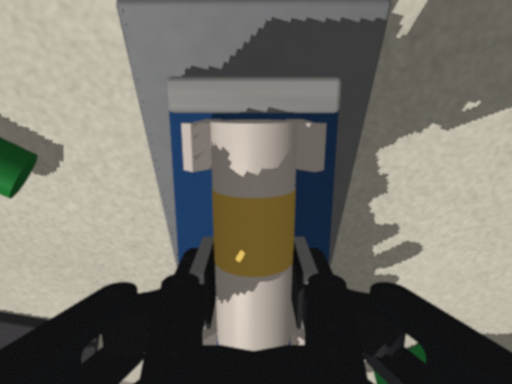

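```bash
python3 - <<'E'
from h import *
from rig import arm
arm.movel(c(.004,.0003,-.0147),RS,speed=.02)
print(arm.movel(c(-.001,.0003,-.0147),RS,speed=.015,guard=4));o=st(arm,"slid")
print(((o["tool_pos"]-c(0,0,0))@np.column_stack([cx,cy,cz])).round(4))
arm.gripper_open();arm.hold(.2);st(arm,"open")
pic(arm,"wrist","w10")
E
```

```text
True
slid t 20.85 tcp [0.539  0.2025 0.0872] F [0.8 1.3 2.3] Fc [2.0, 0.9, 1.6] w 0.0314
[ 0.0013  0.0004 -0.0147]
open t 21.62 tcp [0.539  0.2026 0.0872] F [0.5 0.2 0.3] Fc [0.7, -0.0, 0.1] w 0.0851
```

View pics/w10.png

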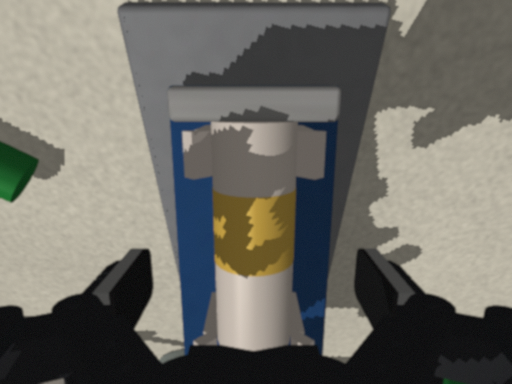

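```bash
cat >> h.py <<'E'
t8=np.radians(8)
MP=frame(cy*np.cos(t8)+cz*np.sin(t8),-cz*np.cos(t8)+cy*np.sin(t8));RP=rv(MP)
E
python3 - <<'E'
from h import *
from rig import arm
arm.movel(c(.001,0,.05),RS,speed=.1)
arm.movel(c(.03,0,.17),RS,speed=.2)
pic(arm,"wrist","w11")
arm.close(30)
arm.reach(c(.145,-.060,.10),RP);st(arm)
pic(arm,"wrist","w12")
E
```

```text
t 25.08 tcp [0.636  0.1738 0.2517] F [0.1 0.  0.6] Fc [0.3, -0.0, 0.5] w 0.0
```

View pics/w11.png

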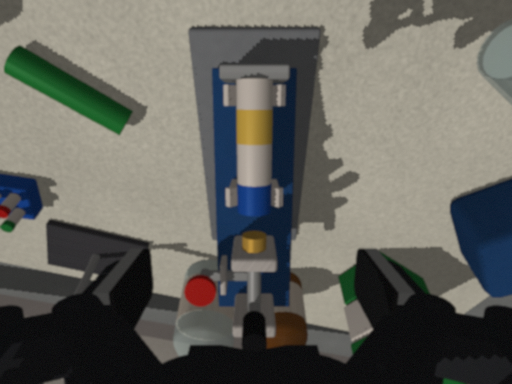

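View pics/w12.png

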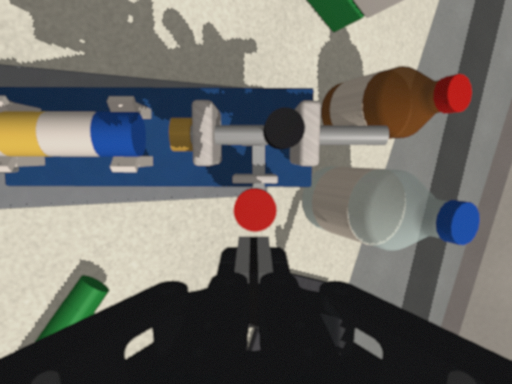

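```bash
python3 - <<'E'
from h import *
import pickle
s=pickle.load(open("scene.pkl","rb"));t=pickle.load(open("top.pkl","rb"))
M=np.column_stack([cx,cy,cz])
for n,a,b in(("clear",(348.6,260.4),(176,107.2)),("amber",(387.9,261.1),(146.1,115.8))):
    p=tri([(s,a),(t,b)]);print(n,p,((p-c(0,0,0))@M).round(3))
print("press tcp",c(.145,-.06,0))
E
```

```text
clear [0.86027587 0.2396809  0.1938765 ] [ 0.331 -0.075 -0.051]
amber [0.83950499 0.35962013 0.16143633] [ 0.337  0.045 -0.09 ]
press tcp [0.67622119 0.18829943 0.16127965]
```

```bash
python3 - <<'E'
from h import *
from rig import arm
M=np.column_stack([cx,cy,cz])
arm.movel(c(.145,-.060,.02),RP,speed=.12);st(arm,"near")
for z in(-.004,-.0065):
    print(arm.movel(c(.145,-.060,z),RP,speed=.03,guard=14));arm.hold(.15);o=st(arm,"press");print(((o["tool_pos"]-c(0,0,0))@M).round(4))
    d=pic(arm,"wrist","w13")
    b,_=blobs(d["image"][60:200],(12,100,60),(32,255,255));print(b[:3])
    if b and any(150<q[1][0]<200 and q[0]>100 for q in b): continue
    break
E
```

```text
near t 25.95 tcp [0.6684 0.1855 0.1798] F [-0.3  0.3 -0.1] Fc [-0.3, 0.4, -0.0] w 0.0002
False
press t 27.05 tcp [0.678  0.1888 0.1579] F [-0.2 -1.7  4. ] Fc [1.0, -1.5, 3.9] w -0.0
[ 0.1453 -0.0601 -0.0038]
[(6162, [455.7, 29.3], [401, 0, 111, 72]), (2569, [63.2, 58.3], [37, 30, 61, 58])]
```

View pics/w13.png

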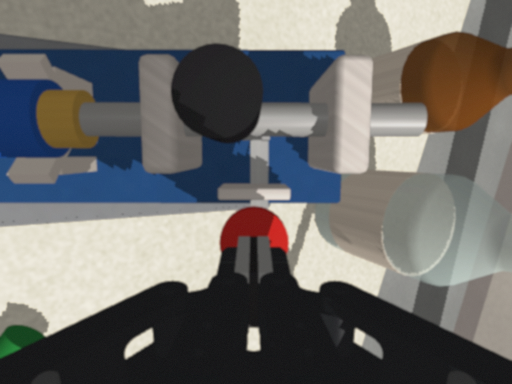

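Fired: the brass nose (63,118) now bears on the blue cap (20,118). Next I retreat and check.

```bash
python3 - <<'E'
from h import *
from rig import arm
arm.movel(c(.145,-.060,.06),RP,speed=.1)
arm.movel(c(.10,-.060,.14),RP,speed=.2)
arm.reach(c(.0,0,.20),RS);d=pic(arm,"wrist","w14")
print(proj(d,c(-.06,0,.016)),proj(d,c(.06,0,.016)),proj(d,c(.06,0,.012)),"pad",proj(d,c(.145,-.055,.006)))
arm.reach([.33,-.35,.35],R.from_euler('x',np.pi).as_rotvec())
pic(arm,"scene","s14");pic(arm,"top","t14");st(arm)
s=cv2.imread("pics/s14.png");cv2.imwrite('pics/s14c.png',cv2.resize(s[140:270,130:390],None,fx=3,fy=3,interpolation=cv2.INTER_CUBIC))
t=cv2.imread("pics/t14.png");cv2.imwrite("pics/t14c.png",cv2.resize(t[100:250,100:350],None,fx=3,fy=3,interpolation=cv2.INTER_CUBIC))
E
```

```text
[253.89215333 112.25735256] [254.03734042 232.33790156] [254.02774971 230.94879671] pad [205.19458692 300.10580836]
 t 31.64 tcp [ 0.3304 -0.3495  0.3499] F [ 0.8 -0.4 -0.8] Fc [0.2, -0.6, -1.0] w -0.0001
```

View pics/w14.png

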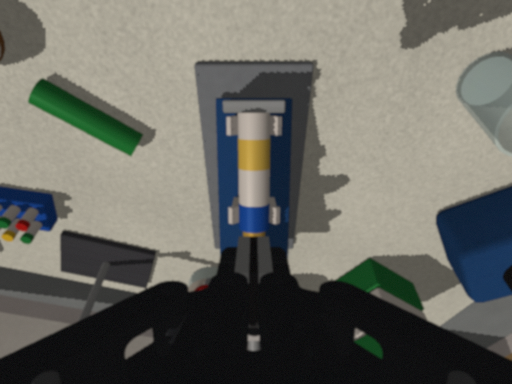

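View pics/s14c.png

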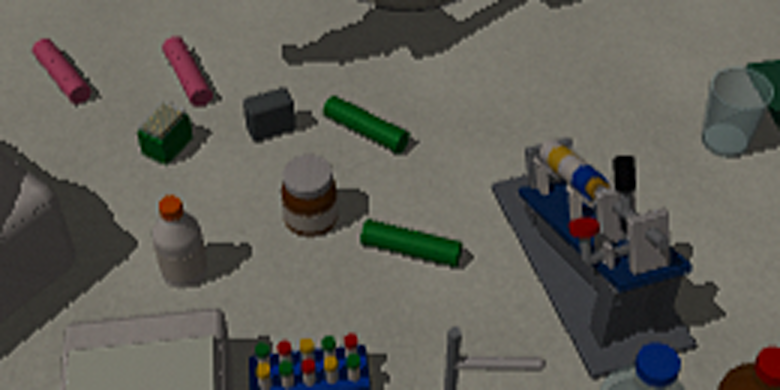

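View pics/t14c.png

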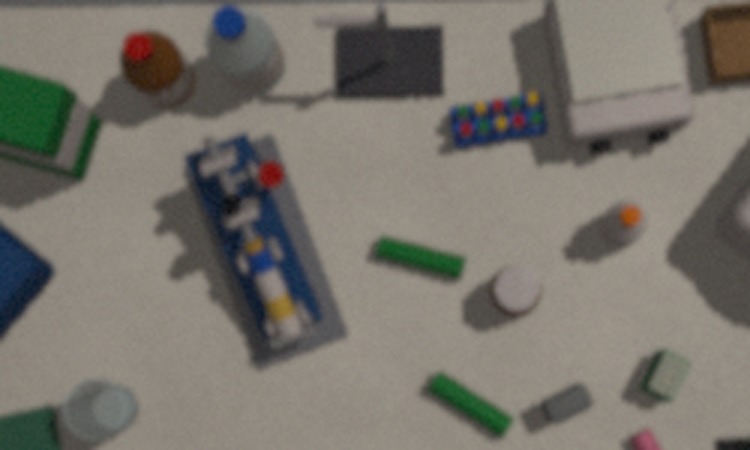

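The tube lies home: its foot edge is at row 112 where 112.3 was predicted, and the nose is on the cap. The bystanders look unmoved.

```bash
python3 -c "
from rig import arm
print(arm.hand_in())"
```

```text
the job is handed in; nothing more can be done
None
```

The job is done and handed in at about 31.6 s on the robot's clock; no verdict was reported.

- **Cocking:** I drew the striker back to 0.0397 m, eased off until the sear held it at 0.0348 m, and let go.
- **Placing:** I picked up the white tube with the blue cap and lowered it onto both saddles until light contact. I then slid it down until it touched the stop, and released it.
- **Firing:** I pressed the trip pad with the fingers shut. About 4 N showed on the tool, and the striker fired.

My last pictures show the tube in both saddles with its foot edge at image row 112, where 112.3 was predicted for a tube lying home. The brass nose is on the blue cap, the red pad is back up, and the arm is clear. By eye, the other loose things look unmoved; I did not measure them again.

One check was slightly off: when I fitted the stamp's position, one lower-saddle edge differed by about 3 pixels. A closer look just before placing agreed to about 1 mm, and no other check failed.

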